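Take a tipped vial out of a sample changer

ROBOT

A 7-joint arm with a two-finger parallel gripper is mounted at the origin on a cart in front of the work surface, level with it; the furniture and walls round the work are solid. World frame = base frame: x ahead of the robot, y to its left, z up, the work surface at z = 0. Lengths are in m, angles in rad, forces in N, time in s.
With the tool pointing down it reaches from about 0.4 to 0.875 m from the base axis. Payload 19.3 kg.
Tool frame: the origin (TCP) lies at the very end of the fingers, on their centre line; the grasp point (between the pads) lies 19 mm behind it; z points along the fingers, y is the line along which they close (so a half turn about z gives the same grasp; the last joint's range is limited). The gripper opens to 85 mm and grips with 20 to 120 N. Pads are 22 mm wide; open, the fingers measure 114 mm over their backs; the gripper's body (76 mm by 85 mm) begins 54 mm behind the grasp point. The pads swing forward as they close: fully open they stand 13 mm farther back than shut.
Start: joints at [-1.309, 0.521, -0.036, 1.599, 0.021, 1.021, -0.113], TCP at [0.204, 0.591, 0.231] pointing down, gripper open.
Joint ranges: [-2.91, 2.91], [-0.3, 2.13], [-1.5, 1.42], [0.17, 2.43], [-1.26, 4.41], [0.16, 1.93], [-2.52, 2.52]. Speed limits (rad/s): [1.89, 1.89, 2.39, 2.39, 3.01, 3.01, 3.01].

INTERFACE

Orientations are given as [roll, pitch, yaw] about the fixed x, y, z axes, in that order (R = Rz(yaw) Ry(pitch) Rx(roll)).
In Python, from workcell import monitor, viewer, bot gives the robot as it stands.
- The arm moves only by the tool move_arm, never from a script. Its arguments are lists of equal length, an entry for each row: "gripper": the opening, from 0 (shut) to 1 (fully open); "linear": the shift along the tool's x, y, z in cm, a list of three; "twist": the turn about the tool's z in degrees. A call has 1 to 8 rows; each row shifts and turns the commanded pose from where the row before left it, along the tool's axes as they then stand; what a row does not reach is not made up. A row lasts 1/10 s, in which the tool goes at most 50 mm and 8.59 degrees, less where a joint would pass 70% of its speed; a pose out of reach is approached as far as the arm can. A call with a gripper value outside its range is refused whole. The fingers move at their own pace and stop on an object; "squeeze" is the grip in N (left out, the last holds). Time passes only in rows, so rows that do not move let the fingers close. It gives the time, the measured TCP pose, the force, the opening and the grip force at its end, in the units of the state.
- monitor.observe(): the state, without advancing time (a new reading comes with each control period).
- viewer.grab_frame(name): name is "scene" or "top" or "wrist"; returns a dict with "img" (400x640x3 uint8, red, green, blue), "K" (3x3 intrinsics, pixels), "eye" and "rotation" of the camera in the world. Camera axes: x right, y up, looking along -z (the intrinsics and any distortion apply to the point x, -y, -z); pixel columns grow to the right and rows downward; lengths in m; the calibration is good to about 2 mm. The wrist camera is an equidistant fisheye: a pixel r from the principal point sees the ray r / f radians off the axis. A picture is of the moment at which its call begins. There is no depth.
- bot.job_done(): hands the job in; it is judged then, once.
The state is a dict: "clock": time; "qpos": joint angles; "qd": joint speeds; "joint_efforts": joint torques, N m; "position": TCP position; "tool_rot": TCP orientation; "force": force on the tool from outside, world axes, zero at the start; "moment": the same for the moment, N m; "grip_width": finger opening in m; "finger_force": force on a finger pad.
Only numpy, scipy, OpenCV 4.12 (cv2) and the standard library are available. Lean on these libraries where they do the work, as an engineer would, in place of code of your own. Each camera call takes 0.05 s, during which the arm holds its last target. There are 200 camera calls.

TASK

One vial has tipped over and lies against the rim of the sample changer's free-turning carousel, under the clear splash hood. Turn the carousel until that vial is out in the open, lift it off, keep it lying level all the while because it may be cracked, and lay it gently in the steel sample tray without dropping it. Leave the standing vials standing in their block, and do not shove the tray or the petri dish about.

Things in the scene. Friction and masses are not known exactly. Their poses are not given: they have to be found in the camera images.
- changer: fixed part of the sample changer: white base plate 290 x 322 mm with a clear hood over its rear half and a grey drive housing behind that (to x = 210 mm, 91 mm high). Origin on the carousel's axis at the worktop, z up; its x axis points into the hood, so the open side is -x.
- hood_edge (a point): middle of the front edge of the clear hood's roof, at x = 28, z = 110 mm in the changer's frame. The hood is a box open at its front: roof 312 mm wide, underside z = 108, highest z = 114 mm, cheeks at y = +-154 mm, back at x = 156 mm. What lies at x < 28 mm in the changer's frame is open above.
- carousel: aluminium turntable on a free bearing: turns endlessly either way about z at a touch (friction about 0.004 N m) and coasts on after a push. Origin on its axis under the deck, 30 mm over the worktop. Deck top at z = 8 mm in this frame; rim wall of inner radius 130 mm, outer 134 mm, top at z = 30 mm. At the start the tipped vial lies in the compartment round its +x.
- rib_0 (a point): middle of the top edge of one rib of the carousel. Four radial ribs, 4 mm thick, 16 mm high over the deck, run from the middle block's corners (radius 48 mm) to the rim at 45, 135, 225 and 315 degrees from the carousel's x axis (this is the one at 45); they make four compartments and can be pushed to turn it. This point is 87.5 mm from the axis.
- block_top (a point): centre of the top of the white block in the middle of the carousel, 68 x 68 mm, sides along the carousel's x and y, 24 mm high over the deck, with four blind wells at x, y = +-17 mm, floors 4 mm over the deck, three of them filled by standing vials.
- tipped_vial: the lying glass vial with black cap, 16.4 mm diameter over its whole length, 59 mm long, 14 to 25 g. Origin at the centre of its bottom end, z along its axis to the cap. At the start it lies along the rim, axis tangential, nearly touching the wall, so that no finger fits between it and the rim. It rolls freely on the deck, also when lightly pressed from above and dragged.
- vial_mid (a point): mid-length of the tipped vial, on its axis (8 mm over whatever it lies on); z along the axis to the cap
- stood_vial_a: vial of the same kind standing in the carousel's block, origin at the centre of its bottom end, z up; top 71 mm above the carousel's origin
- stood_vial_b: second standing vial, likewise
- stood_vial_c: third standing vial, likewise
- sample_tray: loose pressed-steel tray, 110 mm (x) x 160 mm (y), 22 mm high, walls and floor 3 mm, 0.4 kg, on the worktop left or right of the changer; origin under its centre. Empty at the start.
- petri: loose closed plastic petri dish, 60 mm diameter, 15 mm high, on the other side of the changer, origin under its centre; a bystander

How it is judged:
By the outcome, as a careful person would: the job done as asked, in the order asked, and still so for the second after the job is handed in, with the robot touching nothing.
It also fails if it takes over 67 s, if anything falls off the work surface, if the arm or the gripper's body presses on something with over 40 N, if the wrist force passes 120 N, or if a joint passes its speed limit or range.

## Working session

There is one attempt and no reset: what is moved stays moved. The work goes in short steps, Python scripts to look and compute and a tool call to move; the robot and the scene stay as the last step left them, time stands still between calls to the robot, and variables do not carry over. Pictures are saved under pics/ and viewed, at most 10 in all, crops included, and the job is handed in when it is done.

Besides the shell and the picture viewer there is one more tool, called by a JSON object that holds its "method" and its "body", one argument or row to a line. move_arm: Moves the arm, as the interface text tells. Its arguments: {"type":"object","properties":{"gripper":{"type":"array"},"linear":{"type":"array"},"twist":{"type":"array"},"squeeze":{"type":"number"}},"required":["gripper","linear","twist"]}

```bash
mkdir -p pics
cat > h.py <<'E'
import numpy as np,cv2
from workcell import monitor,viewer,bot
def grab(n,f):
    d=viewer.grab_frame(n); cv2.imwrite('pics/'+f+'.png',d['img'][:,:,::-1]); np.savez('pics/'+f+'.npz',**{k:np.asarray(v) for k,v in d.items()}); return d
def load(f): return dict(np.load('pics/'+f+'.npz',allow_pickle=True))
def ray(d,u,v,fish=False):
    K=d['K'];a=(u-K[0,2])/K[0,0];b=(v-K[1,2])/K[1,1]
    if fish:
        r=np.hypot(a,b);s=np.sin(r)/max(r,1e-9);p=np.array([a*s,-b*s,-np.cos(r)])
    else: p=np.array([a,-b,-1.])
    return d['rotation']@p
def onz(d,u,v,z,fish=False):
    r=ray(d,u,v,fish);e=d['eye'];return e+r*(z-e[2])/r[2]
def proj(d,P):
    p=d['rotation'].T@(np.asarray(P)-d['eye']);K=d['K'];return K[0,0]*p[0]/-p[2]+K[0,2],K[1,1]*-p[1]/-p[2]+K[1,2]
E
python3 - <<'E'
from h import *
for n in('scene','top'):
    d=grab(n,n+'0');print(n,d['K'],d['eye'],d['rotation'],[k for k in d])
print(monitor.observe())
E
```

```text
scene [[363.96633518   0.         320.88383604]
 [  0.         363.96633518 208.60794549]
 [  0.           0.           1.        ]] [ 0.19640318 -0.81953598  0.53814025] [ 1.09817977 -0.02004202 -0.43201944] ['img', 'K', 'eye', 'rotation']
top [[399.90662419   0.         320.068898  ]
 [  0.         399.90662419 199.96931028]
 [  0.           0.           1.        ]] [ 0.36913112 -0.0076093   1.2771069 ] [ 0.17930062  0.0322223  -1.59244992] ['img', 'K', 'eye', 'rotation']
{'clock': 0.1, 'qpos': array([-1.30919195,  0.52198759, -0.0363133 ,  1.59988033,  0.02121225,
        1.02107798, -0.11283665]), 'qd': array([-1.28201659e-03, -4.73917871e-04, -1.28412709e-04, -1.00744731e-03,
        6.03911576e-04,  1.24188570e-03,  1.86812185e-05]), 'joint_efforts': array([ 2.89944481e-03, -9.28494000e+01,  1.98385052e+00, -3.70530117e+01,
        1.81447109e-02,  5.53373160e-03,  3.99466956e-05]), 'position': array([0.20354795, 0.59064983, 0.23078807]), 'tool_rot': array([-3.14062813e+00,  8.21359834e-05,  2.80973356e+00]), 'force': array([ 0.00152675, -0.36997326,  0.66980205]), 'moment': array([ 0.04220896, -0.02637827, -0.00781928]), 'finger_force': 0.0, 'grip_width': 0.08552449597389734}
```

View pics/top0.png

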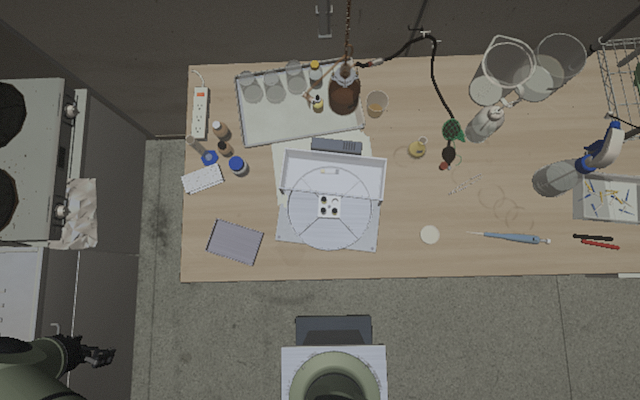

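View pics/scene0.png

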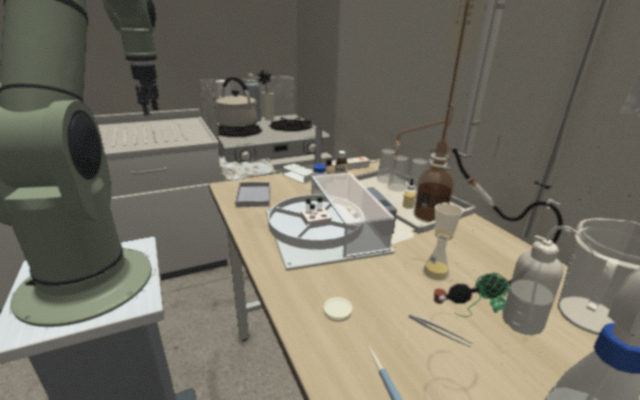

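The top view shows the carousel's centre near (330,206), the hood roof front edge near y=198, the tray at (235,242), the petri dish at (430,235) and four ribs. The scene view shows the same layout, with the lying vial faint under the hood near (350,212).

```bash
cat >> h.py <<'E'
from scipy.spatial.transform import Rotation as Ro
_g=grab;_l=load
def fix(d):
    r=np.asarray(d['rotation'],float)
    if r.shape==(3,): d['rotation']=Ro.from_euler('xyz',r).as_matrix()
    return d
def grab(n,f): return fix(dict(_g(n,f)))
def load(f): return fix(_l(f))
E
python3 - <<'E'
from h import *
d=load('top0');im=d['img'][:,:,::-1]
a=cv2.resize(im[130:275,190:390],None,fx=4,fy=4,interpolation=cv2.INTER_CUBIC)
cv2.imwrite('pics/c1.png',a)
for n,u,v,z in[('block',329,206,.062),('tray',235,242,.02),('petri',430,235,.015),('hoodL',281,197,.11),('hoodR',381,202,.11)]: print(n,onz(d,u,v,z))
E
```

```text
block [ 5.70654065e-01 -3.16249168e-04  6.20000000e-02]
tray [0.47043639 0.29959617 0.02      ]
petri [ 0.47791471 -0.31374717  0.015     ]
hoodL [0.59373785 0.14171083 0.11      ]
hoodR [ 0.57050979 -0.1542301   0.11      ]
```

View pics/c1.png

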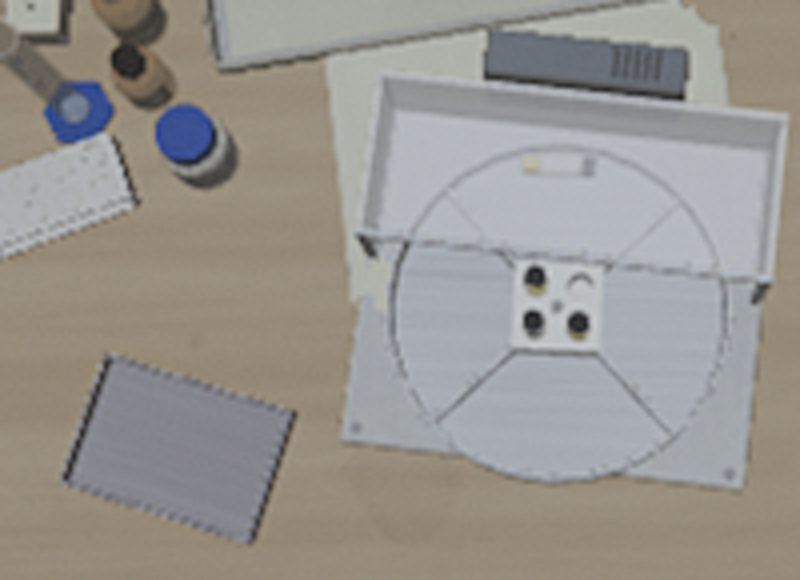

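The crop shows the tipped vial under the hood at about (560,165), with its dark cap end at the right. The carousel circle is centred near (559,313), the front ribs end at (440,420) and (672,432), and the tray corners are (107,355), (293,412), (250,542) and (66,483).

Run:
```python
from h import *
d=load('top0')
c=lambda u,v,z:onz(d,190+(u+.5)/4-.5,130+(v+.5)/4-.5,z)
pts=[c(392,313,.06),c(727,313,.06),c(559,145,.06),c(559,481,.06)]
C=np.array([np.mean([p[0] for p in pts[:2]]+[0])*1.5*0+ (pts[2][0]+pts[3][0])/2,(pts[0][1]+pts[1][1])/2]);print('C',C,'D',pts[2][0]-pts[3][0],pts[0][1]-pts[1][1])
print('block',c(558,307,.062))
for n,u,v,z in[('ribFL',440,420,.054),('ribFR',672,432,.054),('ribBL',450,192,.054),('ribBR',682,205,.054),('vialA',523,165,.046),('vialB',597,167,.046)]:
    p=c(u,v,z);q=p[:2]-C;print(n,p[:2],np.hypot(*q),np.degrees(np.arctan2(q[1],q[0])))
t=np.array([c(u,v,.022) for u,v in[(107,355),(293,412),(250,542),(66,483)]]);print(t,t.mean(0),np.linalg.norm(t[0]-t[1]),np.linalg.norm(t[1]-t[2]))
e=t[0]-t[1];print('tray y bearing',np.degrees(np.arctan2(e[1],e[0])))
h=c(385,75,.11)-c(785,112,.11);print(h)
h=c(362,237,.11)-c(768,284,.11);print(h)
```

```text
C [ 0.56758494 -0.0012535 ] D 0.26210893478495373 0.25790363269743394
block [ 0.56947409 -0.00067084  0.062     ]
ribFL [0.48546536 0.09205194] 0.12429614509567072 131.3515112843475
ribFR [ 0.47194643 -0.08497861] 0.12710868674501555 -138.80002697450215
ribBL [0.66471843 0.08192489] 0.1278810387126499 40.57445943687643
ribBR [ 0.64894885 -0.09957395] 0.12762051968197485 -50.39094689142431
vialA [0.68693089 0.02422856] 0.12203602286467581 12.052491468412509
vialB [ 0.68354591 -0.03431944] 0.12058318307594218 -15.915348761746538
[[0.54696927 0.36022248 0.022     ]
 [0.49769962 0.21090303 0.022     ]
 [0.39705594 0.24416567 0.022     ]
 [0.4461614  0.3902394  0.022     ]] [0.47197156 0.30138265 0.022     ] 0.15723802230001396 0.10599789450722305
tray y bearing 71.73910537576597
[0.03859883 0.30160695 0.        ]
[0.04398278 0.30050158 0.        ]
```

{"method": "move_arm", "body": {
  "gripper": [0.4,0.4],
  "linear": [
    [0,-1,0],
    [0,-2,0]
  ],
  "twist": [0,0]
}}

```text
clock: 0.3
position: [0.1937, 0.562, 0.2307]
tool_rot: [-3.141, 0.0, 2.81]
force: [-0.9, -0.6, -0.6]
grip_width: 0.0591
finger_force: 0.0
```

{"method": "move_arm", "body": {
  "gripper": [0.4,0.4,0.4,0.4,0.4,0.4,0.4,0.4],
  "linear": [
    [-2.8,-2.2,0],
    [-2.8,-2.2,0],
    [-2.8,-2.2,0],
    [-2.8,-2.2,0],
    [-2.8,-2.2,0],
    [-2.8,-2.2,0],
    [-2.8,-2.2,0],
    [-2.8,-2.2,0]
  ],
  "twist": [0,0,0,0,0,0,0,0]
}}

```text
clock: 1.1
position: [0.3483, 0.3213, 0.2313]
tool_rot: [-3.142, -0.0, 2.81]
force: [0.9, 1.0, 1.0]
grip_width: 0.0341
finger_force: 0.0
```

{"method": "move_arm", "body": {
  "gripper": [0.4,0.4,0.4,0.4,0.4,0.4,0.4,0.4],
  "linear": [
    [-2.8,-2.2,1],
    [-2.8,-2.2,1],
    [-2.8,-2.2,1],
    [-2.8,-2.2,1],
    [-2.8,-2.2,1],
    [-2.8,-2.2,1],
    [-2.8,-2.2,0],
    [-1.5,-1.2,0]
  ],
  "twist": [0,0,0,0,0,0,0,0]
}}

```text
clock: 1.9
position: [0.494, 0.0946, 0.171]
tool_rot: [-3.141, -0.0, 2.807]
force: [-0.1, -0.1, 0.6]
grip_width: 0.0341
finger_force: 0.0
```

```bash
cat >> h.py <<'E'
def plan(wps,rows):
    """from measured pose to waypoints (x,y,z,b): tool-frame row values (cm, deg)"""
    s=monitor.observe();p=np.array(s['position']);b=np.degrees(s['tool_rot'][2])-90
    for (x,y,z,b2),n in zip(wps,rows):
        D=(np.array([x,y,z])-p);db=((b2-b+180)%360-180)
        for i in range(n):
            r=np.radians(b);w=D/n
            print([round(v*100,2) for v in (-np.sin(r)*w[0]+np.cos(r)*w[1],np.cos(r)*w[0]+np.sin(r)*w[1],-w[2])],round(-db/n,2))
            b+=db/n
        p=np.array([x,y,z])
def arc(C,r,a0,a1,z,b0,b1,n): return [(C[0]+r*np.cos(np.radians(a)),C[1]+r*np.sin(np.radians(a)),z,b) for a,b in zip(np.linspace(a0,a1,n+1),np.linspace(b0,b1,n+1))]
E
python3 - <<'E'
from h import *
d=grab('wrist','w0');print(d['K'],d['eye'],d['rotation'])
s=monitor.observe();print(s['position'],s['tool_rot'],s['qpos'])
plan([(.506,.071,.15,56),(.506,.071,.042,56)],[2,4])
E
```

```text
[[309.70691629   0.         316.34628783]
 [  0.         309.70691629 199.25054059]
 [  0.           0.           1.        ]] [0.42136226 0.12032516 0.31323833] [[ 3.27839019e-01 -9.02138417e-01 -2.80477905e-01]
 [ 9.44733342e-01  3.12837438e-01  9.80390284e-02]
 [-7.00784933e-04 -2.97117847e-01  9.54840559e-01]]
[0.49501474 0.09273907 0.17122116] [-3.14035256e+00  9.10677023e-04  2.80528868e+00] [-0.39258764  0.41476055  0.11503502  1.98017686 -0.06563793  0.75015525
  0.99531195]
[np.float64(-0.88), np.float64(-0.84), np.float64(1.06)] 7.37
[np.float64(-0.98), np.float64(-0.73), np.float64(1.06)] 7.37
[np.float64(0.0), np.float64(0.0), np.float64(2.7)] -0.0
[np.float64(0.0), np.float64(0.0), np.float64(2.7)] -0.0
[np.float64(0.0), np.float64(0.0), np.float64(2.7)] -0.0
[np.float64(0.0), np.float64(0.0), np.float64(2.7)] -0.0
```

View pics/w0.png

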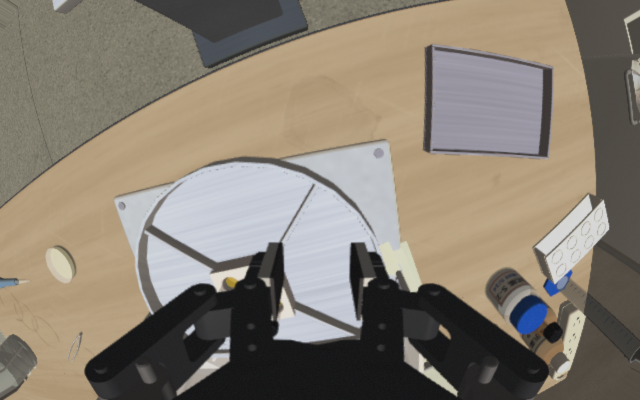

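The wrist view shows the front-left rib from (290,228) to (315,184), the front-right rib from (149,229) to (217,265), and the tray at the upper right. Nothing unexpected is on the carousel.

Run:
```python
from h import *
d=load('w0')
f=lambda u,v,z:onz(d,u,v,z,True)[:2]
P=[(290,228),(315,184),(149,229),(217,265)]
q=[f(u,v,.054) for u,v in P];print(q)
# rib line intersect
a,b,c,e=q;A=np.array([b-a,-(e-c)]).T;t=np.linalg.solve(A,c-a);print('C',a+t[0]*(b-a),np.degrees(np.arctan2(*(b-a)[::-1])),np.degrees(np.arctan2(*(c-e)[::-1])))
t=np.array([f(u,v,.022) for u,v in[(428,45),(553,67),(549,158),(426,152)]]);print(t,t.mean(0))
```

```text
[array([0.51549641, 0.06215285]), array([0.48409212, 0.09713312]), array([ 0.47184311, -0.07643914]), array([ 0.52974924, -0.021774  ])]
C [0.56281746 0.00944341] 131.91659527378647 -136.6491195207239
[[0.39552349 0.24252671]
 [0.4461361  0.39706238]
 [0.54842831 0.36473971]
 [0.49622674 0.20870343]] [0.47157866 0.30325806]
```

{"method": "move_arm", "body": {
  "gripper": [0.4,0.4,0.4,0.4],
  "linear": [
    [-0.9,-0.8,1.0],
    [-0.9,-0.8,1.0],
    [0,0,3.0],
    [0,0,2.0]
  ],
  "twist": [7.4,7.4,0,0]
}}

```text
clock: 2.35
position: [0.5031, 0.0756, 0.1002]
tool_rot: [-3.141, -0.0, 2.551]
force: [0.2, 0.6, 0.3]
grip_width: 0.0343
finger_force: 0.0
```

{"method": "move_arm", "body": {
  "gripper": [0.4,0.4,0.4,0.3,0.3],
  "linear": [
    [0,0,2.5],
    [0,0,2.0],
    [0,0,1.2],
    [0,0,0],
    [0,0,0]
  ],
  "twist": [0,0,0,0,0]
}}

```text
clock: 2.85
position: [0.5041, 0.0758, 0.0449]
tool_rot: [3.141, 0.0, 2.551]
force: [0.7, 0.1, -0.4]
grip_width: 0.0257
finger_force: 0.0
```

Run:
```python
from h import *
s=monitor.observe();p=s['position'];C=np.array([.567,.001]);q=p[:2]-C
print(p,np.hypot(*q),np.degrees(np.arctan2(q[1],q[0])),s['force'],s['grip_width'])
grab('wrist','w1')
r=np.hypot(*q);a=np.degrees(np.arctan2(q[1],q[0]))
w=arc(C,r,a,a+90,p[2],56,116,24)[1:]
plan(w,[1]*24)
```

```text
[0.50410865 0.07582982 0.04486036] 0.09774878455141531 130.04565526644504 [ 0.65093777  0.14863358 -0.37198024] 0.025697046866423243
[np.float64(0.18), np.float64(-0.64), np.float64(0.03)] -2.32
[np.float64(0.14), np.float64(-0.62), np.float64(-0.0)] -2.5
[np.float64(0.13), np.float64(-0.63), np.float64(-0.0)] -2.5
[np.float64(0.11), np.float64(-0.63), np.float64(-0.0)] -2.5
[np.float64(0.1), np.float64(-0.63), np.float64(-0.0)] -2.5
[np.float64(0.09), np.float64(-0.63), np.float64(-0.0)] -2.5
[np.float64(0.07), np.float64(-0.64), np.float64(-0.0)] -2.5
[np.float64(0.06), np.float64(-0.64), np.float64(-0.0)] -2.5
[np.float64(0.05), np.float64(-0.64), np.float64(-0.0)] -2.5
[np.float64(0.03), np.float64(-0.64), np.float64(-0.0)] -2.5
[np.float64(0.02), np.float64(-0.64), np.float64(-0.0)] -2.5
[np.float64(0.0), np.float64(-0.64), np.float64(-0.0)] -2.5
[np.float64(-0.01), np.float64(-0.64), np.float64(-0.0)] -2.5
[np.float64(-0.02), np.float64(-0.64), np.float64(-0.0)] -2.5
[np.float64(-0.04), np.float64(-0.64), np.float64(-0.0)] -2.5
[np.float64(-0.05), np.float64(-0.64), np.float64(-0.0)] -2.5
[np.float64(-0.07), np.float64(-0.64), np.float64(-0.0)] -2.5
[np.float64(-0.08), np.float64(-0.63), np.float64(-0.0)] -2.5
[np.float64(-0.09), np.float64(-0.63), np.float64(-0.0)] -2.5
[np.float64(-0.11), np.float64(-0.63), np.float64(-0.0)] -2.5
[np.float64(-0.12), np.float64(-0.63), np.float64(-0.0)] -2.5
[np.float64(-0.13), np.float64(-0.63), np.float64(-0.0)] -2.5
[np.float64(-0.15), np.float64(-0.62), np.float64(-0.0)] -2.5
[np.float64(-0.16), np.float64(-0.62), np.float64(-0.0)] -2.5
```

View pics/w1.png

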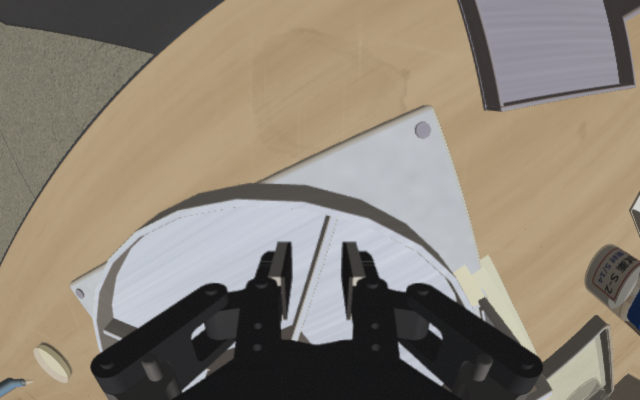

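The rib runs from (328,217) down to (300,335), between the two pads at columns 285 and 350, so the straddle is good.

{"method": "move_arm", "body": {
  "gripper": [0.3,0.3,0.3,0.3,0.3,0.3,0.3,0.3],
  "linear": [
    [0.1,-0.3,0.3],
    [0.1,-0.3,0],
    [0.15,-0.63,0],
    [0.14,-0.63,0],
    [0.12,-0.63,0],
    [0.1,-0.63,0],
    [0.1,-0.63,0],
    [0.1,-0.63,0]
  ],
  "twist": [-1.2,-1.2,-2.5,-2.5,-2.5,-2.5,-2.5,-2.5]
}}

```text
clock: 3.7
position: [0.4765, 0.0405, 0.0416]
tool_rot: [3.141, 0.0, 2.858]
force: [-0.7, 0.7, 0.2]
grip_width: 0.0254
finger_force: 0.0
```

{"method": "move_arm", "body": {
  "gripper": [0.3,0.3,0.3,0.3,0.3,0.3,0.3,0.3],
  "linear": [
    [0.06,-0.64,0],
    [0.05,-0.64,0],
    [0.03,-0.64,0],
    [0.02,-0.64,0],
    [0,-0.64,0],
    [0,-0.64,0],
    [-0.02,-0.64,0],
    [-0.04,-0.64,0]
  ],
  "twist": [-2.5,-2.5,-2.5,-2.5,-2.5,-2.5,-2.5,-2.5]
}}

```text
clock: 4.5
position: [0.4689, -0.0097, 0.0416]
tool_rot: [-3.141, 0.0, -3.076]
force: [-0.3, -0.5, -0.1]
grip_width: 0.0256
finger_force: 0.0
```

Run:
```python
from h import *
s=monitor.observe();p=s['position'];C=np.array([.567,.001]);q=p[:2]-C
r=np.hypot(*q);a=np.degrees(np.arctan2(q[1],q[0]))
print(p,r,a,np.degrees(s['tool_rot'][2])-90,s['force'],s['qpos'][6])
plan(arc(C,.097,a,221,.042,np.degrees(s['tool_rot'][2])-90,116,8)[1:],[1]*8)
```

```text
[ 0.4688548  -0.00973871  0.04164754] 0.0987309469206889 -173.75573471470733 -266.25063090734494 [-0.31978145 -0.54730915 -0.09149191] 1.4394933401281753
[np.float64(-3.87), np.float64(-7.2), np.float64(-0.04)] -47.78
[np.float64(-3.89), np.float64(-7.1), np.float64(-0.0)] -47.78
[np.float64(-4.08), np.float64(-6.99), np.float64(-0.0)] -47.78
[np.float64(-4.27), np.float64(-6.88), np.float64(-0.0)] -47.78
[np.float64(-4.46), np.float64(-6.76), np.float64(-0.0)] -47.78
[np.float64(-4.64), np.float64(-6.63), np.float64(-0.0)] -47.78
[np.float64(-4.82), np.float64(-6.51), np.float64(-0.0)] -47.78
[np.float64(-5.0), np.float64(-6.37), np.float64(-0.0)] -47.78
```

{"method": "move_arm", "body": {
  "gripper": [0.3,0.3,0.3,0.3,0.3,0.3,0.3,0.3],
  "linear": [
    [-0.06,-0.64,0],
    [-0.07,-0.64,0],
    [-0.09,-0.63,0],
    [-0.1,-0.63,0],
    [-0.12,-0.63,0],
    [-0.13,-0.63,0],
    [-0.15,-0.62,0],
    [-0.16,-0.62,0]
  ],
  "twist": [-2.5,-2.5,-2.5,-2.5,-2.5,-2.5,-2.5,-2.5]
}}

```text
clock: 5.3
position: [0.4881, -0.0566, 0.0417]
tool_rot: [-3.141, 0.0, -2.727]
force: [0.1, -0.2, -0.0]
grip_width: 0.0254
finger_force: 0.0
```

{"method": "move_arm", "body": {
  "gripper": [0.3,0.3,0.3,0.3,0.3,0.3],
  "linear": [
    [-0.12,-0.45,0],
    [-0.1,-0.3,0],
    [0,-0.1,0],
    [0,0,0],
    [0,0,0],
    [0,0,0]
  ],
  "twist": [-2,-1,0,0,0,0]
}}

```text
clock: 5.9
position: [0.4936, -0.0628, 0.0413]
tool_rot: [-3.142, -0.0, -2.677]
force: [-0.4, -0.6, -0.4]
grip_width: 0.0253
finger_force: 0.0
```

Run:
```python
from h import *
s=monitor.observe();p=s['position'];C=np.array([.567,.001]);q=p[:2]-C
r=np.hypot(*q);a=np.degrees(np.arctan2(q[1],q[0]))
print(p,r,a,np.degrees(s['tool_rot'][2])-90,s['force'],s['qpos'][6])
d=grab('top','t1');im=d['img'][:,:,::-1]
cv2.imwrite('pics/t1c.png',cv2.resize(im[130:275,190:390],None,fx=4,fy=4,interpolation=cv2.INTER_CUBIC))
```

```text
[ 0.49360109 -0.06276235  0.04133028] 0.09722672804372229 -139.0188369991912 -243.40813594665613 [-0.39595383 -0.64431861 -0.41496877] 1.8176431599965284
```

View pics/t1c.png

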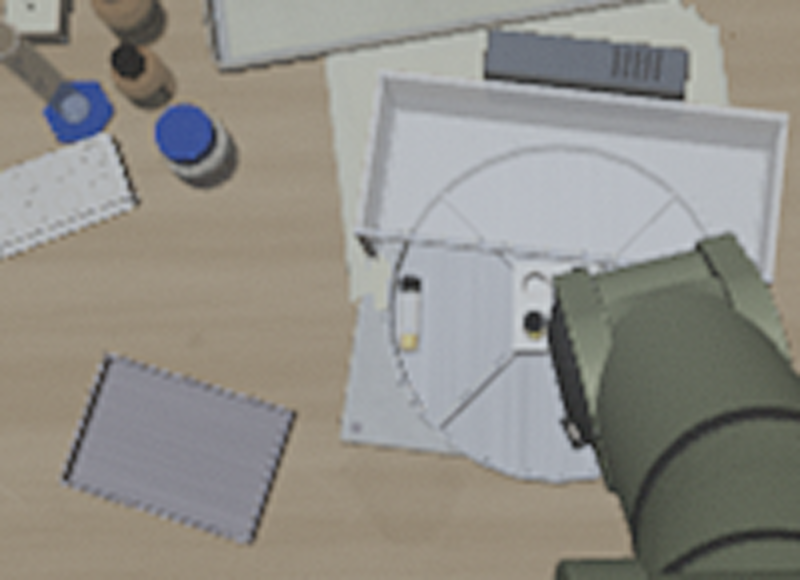

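The crop shows the carousel a quarter turn on: the vial is at the left near (410,313), cap up in the image. The next rib runs from (515,352) to (440,428), close to where the first one stood.

```bash
sed -i "s/-90\$/-90/; s/r=np.radians(b);w=D\/n/r=np.radians(b);w=D\/n/" h.py
python3 - <<'E'
from h import *
d=load('t1');c=lambda u,v,z:onz(d,190+(u+.5)/4-.5,130+(v+.5)/4-.5,z)
q=c(440,428,.054)[:2]-[.567,.001];print(np.degrees(np.arctan2(q[1],q[0])))
plan([(.494,-.063,.092,116.6),(.470,0,.092,90),(.503,.075,.092,56),(.503,.075,.042,56)],[2,4,5,4])
E
```

```text
133.89063613844274
[np.float64(-0.01), np.float64(-0.02), np.float64(-2.53)] -0.0
[np.float64(-0.01), np.float64(-0.02), np.float64(-2.53)] -0.0
[np.float64(-0.17), np.float64(1.68), np.float64(-0.0)] 6.65
[np.float64(0.03), np.float64(1.69), np.float64(-0.0)] 6.65
[np.float64(0.22), np.float64(1.67), np.float64(-0.0)] 6.65
[np.float64(0.41), np.float64(1.63), np.float64(-0.0)] 6.65
[np.float64(-0.66), np.float64(1.5), np.float64(-0.0)] 6.8
[np.float64(-0.48), np.float64(1.57), np.float64(-0.0)] 6.8
[np.float64(-0.29), np.float64(1.61), np.float64(-0.0)] 6.8
[np.float64(-0.1), np.float64(1.64), np.float64(-0.0)] 6.8
[np.float64(0.1), np.float64(1.64), np.float64(-0.0)] 6.8
[np.float64(0.0), np.float64(0.0), np.float64(1.25)] -0.0
[np.float64(0.0), np.float64(0.0), np.float64(1.25)] -0.0
[np.float64(0.0), np.float64(0.0), np.float64(1.25)] -0.0
[np.float64(0.0), np.float64(0.0), np.float64(1.25)] -0.0
```

{"method": "move_arm", "body": {
  "gripper": [0.3,0.3,0.3,0.3,0.3,0.3,0.35,0.35],
  "linear": [
    [0,0,-2.5],
    [0,0,-2.5],
    [-0.17,1.68,0],
    [0.03,1.69,0],
    [0.22,1.67,0],
    [0.41,1.63,0],
    [-0.66,1.5,0],
    [-0.48,1.57,0]
  ],
  "twist": [0,0,6.6,6.6,6.6,6.6,6.8,6.8]
}}

```text
clock: 6.75
position: [0.4827, 0.0309, 0.0914]
tool_rot: [3.142, 0.0, 2.903]
force: [0.0, -0.2, 0.6]
grip_width: 0.0298
finger_force: 0.0
```

{"method": "move_arm", "body": {
  "gripper": [0.35,0.35,0.35,0.35,0.35],
  "linear": [
    [-0.29,1.61,0],
    [-0.1,1.64,0],
    [0.1,1.5,0],
    [0,0,0],
    [0,0,0]
  ],
  "twist": [6.8,6.8,6.8,0,0]
}}

```text
clock: 7.25
position: [0.5015, 0.0739, 0.0912]
tool_rot: [-3.141, -0.0, 2.555]
force: [-0.1, -1.0, -0.2]
grip_width: 0.0296
finger_force: 0.0
```

Run:
```python
from h import *
s=monitor.observe();p=s['position'];C=np.array([.567,.001]);q=p[:2]-C
print(p,np.hypot(*q),np.degrees(np.arctan2(q[1],q[0])),np.degrees(s['tool_rot'][2])-90)
d=grab('wrist','w2')
```

```text
[0.50147317 0.07390639 0.09118539] 0.09802605586079968 131.94858107058621 56.39324371654732
```

View pics/w2.png

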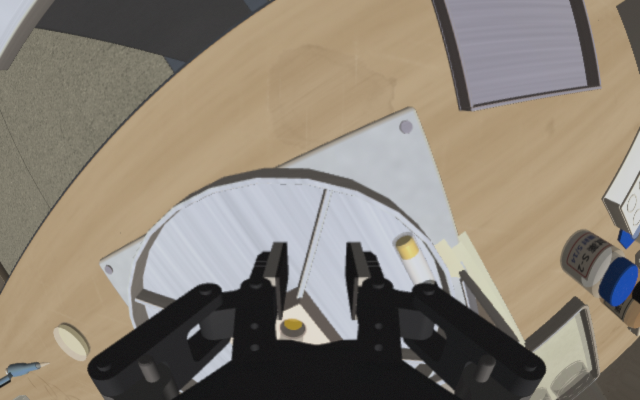

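The rib at (325,190)–(302,295) again lies between the pads. The vial, with its yellow bottom end at (405,245), lies clear to the right of the right finger.

{"method": "move_arm", "body": {
  "gripper": [0.35,0.35,0.35,0.3,0.3],
  "linear": [
    [0,0,2.0],
    [0,0,2.0],
    [0,0,0.9],
    [0,0,0],
    [0.1,-0.2,0]
  ],
  "twist": [0,0,0,0,-1]
}}

```text
clock: 7.8
position: [0.5001, 0.0726, 0.0428]
tool_rot: [3.141, 0.0, 2.57]
force: [-0.1, 0.2, 1.0]
grip_width: 0.0256
finger_force: 0.0
```

{"method": "move_arm", "body": {
  "gripper": [0.3,0.3,0.3,0.3,0.3,0.3,0.3,0.3],
  "linear": [
    [0.1,-0.3,0],
    [0.1,-0.3,0],
    [0.15,-0.63,0],
    [0.14,-0.63,0],
    [0.12,-0.63,0],
    [0.1,-0.63,0],
    [0.1,-0.63,0],
    [0.1,-0.63,0]
  ],
  "twist": [-1.2,-1.2,-2.5,-2.5,-2.5,-2.5,-2.5,-2.5]
}}

```text
clock: 8.6
position: [0.473, 0.0371, 0.0428]
tool_rot: [3.141, 0.001, 2.876]
force: [-0.2, 0.3, 0.5]
grip_width: 0.0257
finger_force: 0.0
```

{"method": "move_arm", "body": {
  "gripper": [0.3,0.3,0.3,0.3,0.3,0.3,0.3,0.3],
  "linear": [
    [0.06,-0.64,0],
    [0.05,-0.64,0],
    [0.03,-0.64,0],
    [0.02,-0.64,0],
    [0,-0.64,0],
    [0,-0.64,0],
    [-0.02,-0.64,0],
    [-0.04,-0.64,0]
  ],
  "twist": [-2.5,-2.5,-2.5,-2.5,-2.5,-2.5,-2.5,-2.5]
}}

```text
clock: 9.4
position: [0.4663, -0.0133, 0.0428]
tool_rot: [-3.141, 0.001, -3.059]
force: [-0.2, 0.7, 0.5]
grip_width: 0.0253
finger_force: 0.3
```

{"method": "move_arm", "body": {
  "gripper": [0.3,0.3,0.3,0.3,0.3,0.3,0.3,0.3],
  "linear": [
    [-0.06,-0.64,0],
    [-0.07,-0.64,0],
    [-0.09,-0.63,0],
    [-0.1,-0.63,0],
    [-0.12,-0.63,0],
    [-0.13,-0.63,0],
    [-0.15,-0.62,0],
    [-0.16,-0.62,0]
  ],
  "twist": [-2.5,-2.5,-2.5,-2.5,-2.5,-2.5,-2.5,-2.5]
}}

```text
clock: 10.2
position: [0.4864, -0.0598, 0.0428]
tool_rot: [-3.141, 0.0, -2.71]
force: [-0.1, 0.5, -0.1]
grip_width: 0.0254
finger_force: 0.1
```

{"method": "move_arm", "body": {
  "gripper": [0.3,0.3,0.3,0.3,0.3,0.3,0.3,0.3],
  "linear": [
    [-0.12,-0.4,0],
    [-0.1,-0.2,0],
    [0,-0.1,0],
    [0,0,0],
    [0,0,0],
    [0,0,0],
    [0,0,0],
    [0,0,0]
  ],
  "twist": [-2,-1,0,0,0,0,0,0]
}}

```text
clock: 11.0
position: [0.4912, -0.0646, 0.0423]
tool_rot: [3.142, -0.0, -2.66]
force: [-0.6, -0.4, 0.2]
grip_width: 0.0254
finger_force: 0.0
```

Run:
```python
from h import *
s=monitor.observe();p=s['position'];C=np.array([.567,.001]);q=p[:2]-C
print(p,np.hypot(*q),np.degrees(np.arctan2(q[1],q[0])),np.degrees(s['tool_rot'][2])-90)
plan([(p[0],p[1],.14,116),(.452,0,.15,90)],[3,5])
```

```text
[ 0.49120504 -0.06458487  0.04230257] 0.10023099119200617 -139.13058600767252 -242.40988731926646
[np.float64(-0.0), np.float64(0.0), np.float64(-3.26)] 0.53
[np.float64(-0.0), np.float64(0.0), np.float64(-3.26)] 0.53
[np.float64(-0.0), np.float64(0.0), np.float64(-3.26)] 0.53
[np.float64(0.14), np.float64(1.5), np.float64(-0.2)] 5.2
[np.float64(0.27), np.float64(1.49), np.float64(-0.2)] 5.2
[np.float64(0.41), np.float64(1.45), np.float64(-0.2)] 5.2
[np.float64(0.54), np.float64(1.41), np.float64(-0.2)] 5.2
[np.float64(0.66), np.float64(1.36), np.float64(-0.2)] 5.2
```

{"method": "move_arm", "body": {
  "gripper": [0.3,0.3,0.9,0.9,0.9,0.9,0.9,0.9],
  "linear": [
    [0,0,-3.2],
    [0,0,-3.5],
    [0,0,-3.5],
    [0.1,1.5,-0.2],
    [0.3,1.5,0],
    [0.4,1.5,0],
    [0.5,1.4,0],
    [0.6,1.4,0]
  ],
  "twist": [0,0,0,5.5,5.5,5.5,5.5,5.5]
}}

```text
clock: 11.8
position: [0.4515, 0.0007, 0.1464]
tool_rot: [-3.142, 0.0, 3.139]
force: [-0.1, 0.5, -0.3]
grip_width: 0.0764
finger_force: 0.0
```

{"method": "move_arm", "body": {
  "gripper": [0.9,0.9,0.9],
  "linear": [
    [0,0,0],
    [0,0,0],
    [0,0,0]
  ],
  "twist": [0,0,0]
}}

```text
clock: 12.1
position: [0.4523, -0.0003, 0.1463]
tool_rot: [-3.141, 0.0, -3.139]
force: [0.3, -0.8, -0.4]
grip_width: 0.0769
finger_force: 0.0
```

Run:
```python
from h import *
s=monitor.observe();print(s['position'],np.degrees(s['tool_rot'][2])-90)
d=grab('wrist','w3');print(d['eye']);grab('top','t3')
```

```text
[ 4.52259048e-01 -2.80686132e-04  1.46289557e-01] -269.838171249946
[3.75392778e-01 3.35190142e-04 2.88496981e-01]
```

View pics/w3.png

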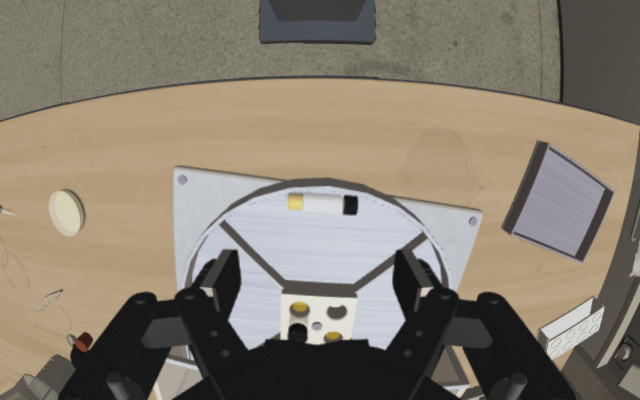

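The wrist view shows the tipped vial out in the open at the front, from about (289,202) to (358,205) with the black cap to the right (+y), close to the rim wall.

Run:
```python
from h import *
d=load('w3');im=d['img'][:,:,::-1].copy();C=np.array([.567,.001])
hsv=cv2.cvtColor(im,cv2.COLOR_BGR2HSV);roi=np.zeros(im.shape[:2],np.uint8);roi[188:222,280:372]=1
Y=((hsv[...,1]>80)&(hsv[...,0]>12)&(hsv[...,0]<40)).astype(np.uint8)*roi
B=((hsv[...,2]<60)).astype(np.uint8)*roi
f=lambda u,v,z=.0462:onz(d,u,v,z,True)[:2]
R=[]
for n,m in(('Y',Y),('B',B)):
    k,l,s,c=cv2.connectedComponentsWithStats(m);i=1+np.argmax(s[1:,4]);print(n,s[i],c[i]);R.append((s[i],c[i]))
    ct=max(cv2.findContours((l==i).astype(np.uint8),0,2)[0],key=cv2.contourArea);print(cv2.boxPoints(cv2.minAreaRect(ct)).tolist())
yc,bc=R[0][1],R[1][1];a,b=f(*yc),f(*bc);u=(b-a)/np.linalg.norm(b-a)
e1,e2=f(R[0][0][0]-.5,yc[1]),f(R[1][0][0]+R[1][0][2]-.5,bc[1])
print('ends',e1,e2,np.linalg.norm(e2-e1),'mid',(e1+e2)/2,'bearing',np.degrees(np.arctan2(u[1],u[0])),np.linalg.norm((e1+e2)/2-C))
# rim: inner top edge ahead of vial
col=im[165:225,323].astype(int);print(col.sum(1).tolist())
print([f(323,v,.06) for v in(180,185,190)])
```

```text
Y [288 194  15  15 197] [294.60913706 201.29949239]
[[288.0, 194.0], [302.0, 194.0], [302.0, 208.0], [288.0, 208.0]]
B [344 196  13  18 209] [350.16267943 204.82296651]
[[344.0, 196.0], [356.0, 196.0], [356.0, 213.0], [344.0, 213.0]]
ends [ 0.45270648 -0.0232146 ] [0.45558652 0.03382897] 0.057116234190497786 mid [0.4541465  0.00530719] bearing 86.36801120882966 0.11293566517371026
[479, 479, 473, 470, 465, 460, 456, 453, 452, 452, 452, 448, 388, 254, 233, 236, 237, 236, 234, 231, 274, 475, 585, 619, 617, 615, 613, 607, 555, 483, 499, 529, 555, 583, 608, 631, 643, 647, 650, 655, 657, 658, 658, 656, 657, 657, 654, 643, 611, 614, 633, 632, 629, 627, 620, 620, 621, 624, 626, 630]
[array([0.43123892, 0.00552467]), array([0.43516466, 0.00555965]), array([0.43912372, 0.00559582])]
```

{"method": "move_arm", "body": {
  "gripper": [0.8,0.8,0.8,0.8,0.8,0.8,0.8,0.8],
  "linear": [
    [-1.2,0.6,2.0],
    [0,0,2.5],
    [0,0,2.5],
    [0,0,1.0],
    [0,0,0.8],
    [0,0,0.5],
    [0,0,0],
    [0,0,0]
  ],
  "twist": [3,0,0,0,0,0,0,0]
}}

```text
clock: 13.0
position: [0.4643, 0.0063, 0.0539]
tool_rot: [3.142, 0.001, 3.091]
force: [-0.6, 0.6, 0.9]
grip_width: 0.0685
finger_force: 0.0
```

Run:
```python
from h import *
s=monitor.observe();print(s['position'],np.degrees(s['tool_rot'][2])-90,s['grip_width'],s['force'])
d=grab('wrist','w4')
cv2.imwrite('pics/w4c.png',cv2.resize(d['img'][150:350,170:490,::-1],None,fx=2.5,fy=2.5,interpolation=cv2.INTER_CUBIC))
```

```text
[0.46431435 0.00625543 0.05387727] 87.084709833488 0.06852985611525642 [-0.64220879  0.59825197  0.90155893]
```

View pics/w4c.png

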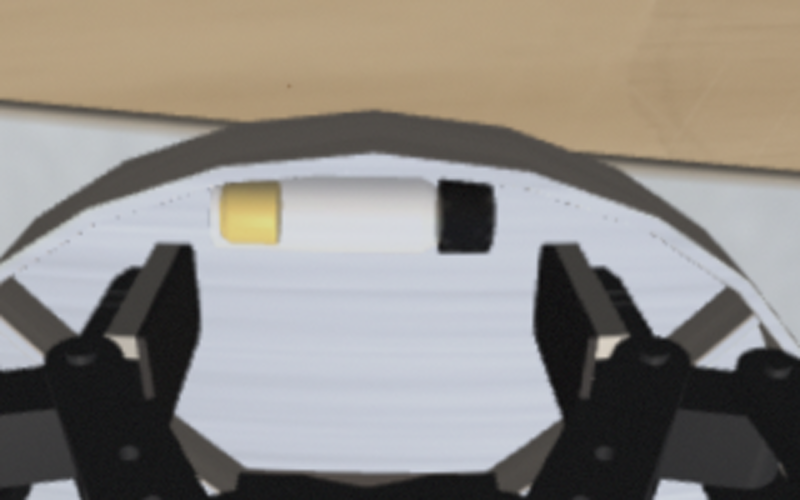

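The crop shows both pads, with inner edges at columns 197 and 537, bracketing the vial's ends at 215 and 495. The vial's centre is about 2 mm to the left of the pads' centre.

{"method": "move_arm", "body": {
  "gripper": [0.8,0.8,0.8,0.8,0.8,0.8,0.8],
  "linear": [
    [0,-0.2,0.4],
    [0,0,0.4],
    [0,0,0.4],
    [0,0,0.3],
    [0,0,0.2],
    [0,0,0],
    [0,0,0]
  ],
  "twist": [0,0,0,0,0,0,0]
}}

```text
clock: 13.75
position: [0.4638, 0.0043, 0.0363]
tool_rot: [-3.142, -0.0, 3.091]
force: [-0.6, -0.1, -0.2]
grip_width: 0.0681
finger_force: 0.0
```

Run:
```python
from h import *
s=monitor.observe();print(s['position'],np.degrees(s['tool_rot'][2])-90,s['grip_width'],s['force'],s['moment'])
d=grab('wrist','w5')
cv2.imwrite('pics/w5c.png',cv2.resize(d['img'][150:350,170:490,::-1],None,fx=2.5,fy=2.5,interpolation=cv2.INTER_CUBIC))
```

```text
[0.46384064 0.00434022 0.03627647] 87.09031588282022 0.06811825087623122 [-0.56811171 -0.10144392 -0.16716765] [0.02392427 0.03565676 0.02405676]
```

View pics/w5c.png

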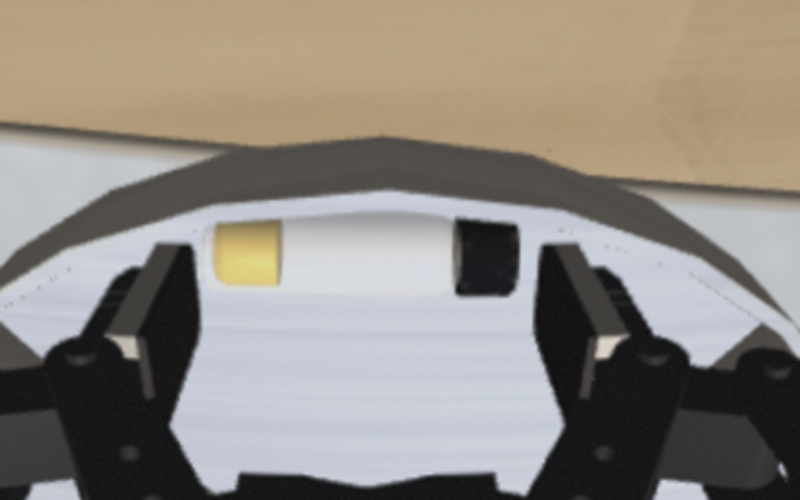

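Run:
```python
from h import *
d=load('w5');b=np.radians(87.09);T=np.array([.46384,.00434,0]);tx=np.array([-np.sin(b),np.cos(b),0]);ty=np.array([np.cos(b),np.sin(b),0])
for u,s in((191,-1),(539,1)):
    for v in(243,247):
        r=ray(d,170+(u+.5)/2.5-.5,150+(v+.5)/2.5-.5,True);e=d['eye']-T;t=(s*.03406-e@ty)/(r@ty);P=e+t*r
        print('tool x',P@tx,'z',P[2])
f=lambda u,v,z=.0462:onz(d,170+(u+.5)/2.5-.5,150+(v+.5)/2.5-.5,z,True)
print(f(205,253),f(519,258),f(360,253))
```

```text
tool x 0.009790260114860115 z 0.04250861544231291
tool x 0.009056575693788791 z 0.04282310371435022
tool x 0.011629434327571818 z 0.046144089406316036
tool x 0.010917061684604906 z 0.04645236320749349
[ 0.45279096 -0.02564202  0.0462    ] [0.45689877 0.03506464 0.0462    ] [0.45389605 0.0043735  0.0462    ]
```

{"method": "move_arm", "body": {
  "gripper": [0.8,0.75,0.72,0.7,0.68,0.66,0.64,0.62],
  "linear": [
    [0.1,0.05,0.3],
    [0,0,0],
    [0,0,0],
    [0,0,0],
    [0,0,0],
    [0,0,0],
    [0,0,0],
    [0,0,0]
  ],
  "twist": [1,0,0,0,0,0,0,0],
  "squeeze": 20
}}

```text
clock: 14.6
position: [0.4629, 0.0048, 0.0335]
tool_rot: [-3.142, 0.0, 3.073]
force: [-0.4, -0.3, 5.5]
grip_width: 0.058
finger_force: 20.8
```

{"method": "move_arm", "body": {
  "gripper": [0.6,0.6,0.6],
  "linear": [
    [0,0,0],
    [0,0,0],
    [0,0,0]
  ],
  "twist": [0,0,0]
}}

```text
clock: 14.9
position: [0.4629, 0.0049, 0.0335]
tool_rot: [3.142, 0.0, 3.073]
force: [-0.8, 0.0, 6.1]
grip_width: 0.0579
finger_force: 20.8
```

Run:
```python
from h import *
s=monitor.observe();print(s['position'],np.degrees(s['tool_rot'][2])-90,s['grip_width'],s['finger_force'],s['force'],s['moment'])
d=grab('wrist','w6')
cv2.imwrite('pics/w6c.png',cv2.resize(d['img'][150:350,170:490,::-1],None,fx=2.5,fy=2.5,interpolation=cv2.INTER_CUBIC))
```

```text
[0.46294487 0.0048763  0.03348175] 86.09004230181924 0.05794996853637047 20.79553292132914 [-0.81183642  0.00616219  6.09204536] [-0.00955989  0.30336824  0.0266508 ]
```

View pics/w6c.png

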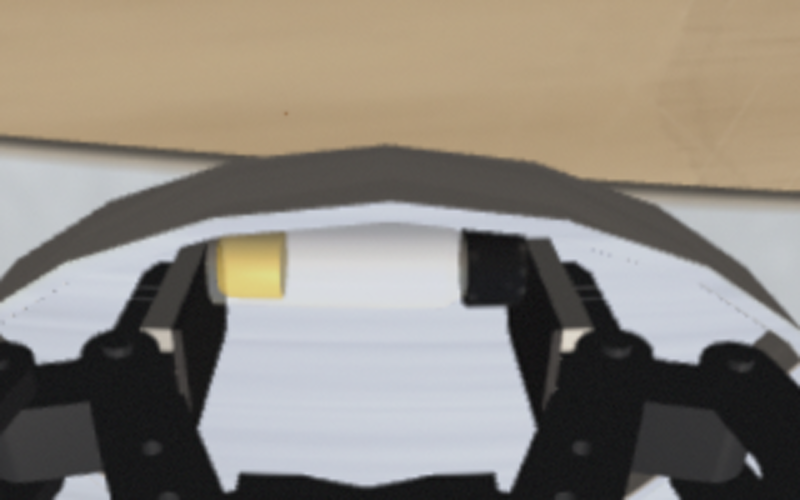

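The crop shows the vial clamped by its ends between the pads, with the yellow end at the left pad (215) and the cap at the right pad (525). That makes 11 pictures viewed, one over the limit of 10, so from here I use numbers only.

{"method": "move_arm", "body": {
  "gripper": [0.6,0.6,0.6,0.6,0.6,0.6,0.6,0.6],
  "linear": [
    [0,0,-0.1],
    [0,0,-0.1],
    [-0.2,0,-0.3],
    [-0.2,0,-0.5],
    [0,0,-0.8],
    [0,0,-1.0],
    [0,0,-0.5],
    [0,0,0]
  ],
  "twist": [0,0,0,0,0,0,0,0],
  "squeeze": 25
}}

```text
clock: 15.75
position: [0.4673, 0.0045, 0.0673]
tool_rot: [3.141, 0.002, 3.073]
force: [0.7, -0.7, -0.4]
grip_width: 0.058
finger_force: 26.8
```

```bash
cat >> h.py <<'E'
def vial(n):
    d=grab('wrist',n);im=d['img'][:,:,::-1].copy();hsv=cv2.cvtColor(im,cv2.COLOR_BGR2HSV)
    roi=np.zeros(im.shape[:2],np.uint8);roi[225:290,235:400]=1
    for k,m in(('Y',(hsv[...,1]>90)&(hsv[...,0]>15)&(hsv[...,0]<40)&(hsv[...,2]>120)),('W',(hsv[...,1]<25)&(hsv[...,2]>195))):
        c,l,s,ce=cv2.connectedComponentsWithStats(m.astype(np.uint8)*roi)
        if c>1:
            i=1+np.argmax(s[1:,4]);print(k,s[i],ce[i])
    s=monitor.observe();print(s['position'],np.degrees(s['tool_rot'])-[0,0,90],s['grip_width'],s['finger_force'],s['force'],s['moment'],s['clock'])
E
python3 - <<'E'
from h import *
vial('w7')
d=load('w6');im=d['img'][:,:,::-1].copy();hsv=cv2.cvtColor(im,cv2.COLOR_BGR2HSV);m=((hsv[...,1]>90)&(hsv[...,0]>15)&(hsv[...,0]<40)&(hsv[...,2]>120)).astype(np.uint8);m[:225]=0;m[290:]=0;m[:,:235]=0;m[:,400:]=0
c,l,s,ce=cv2.connectedComponentsWithStats(m);i=1+np.argmax(s[1:,4]);print('before',s[i],ce[i])
E
```

```text
Y [257 244  26  25 596] [269.55369128 256.22147651]
W [ 260  249  114   41 3523] [316.26426341 271.930457  ]
[0.46713927 0.00453713 0.06678734] [1.79993467e+02 5.78219552e-02 8.60788139e+01] 0.05768589662289929 26.80352121591568 [ 0.83247282  0.64375835 -0.17477992] [ 0.04633633  0.04759856 -0.02524136] 15.8
before [257 245  26  24 586] [269.54778157 256.41808874]
```

Run:
```python
from h import *
plan([(.467,.006,.12,86.08),(.474,.15,.12,79),(.480,.2995,.12,72)],[4,7,8])
```

```text
[np.float64(0.01), np.float64(0.04), np.float64(-1.33)] -0.0
[np.float64(0.01), np.float64(0.04), np.float64(-1.33)] -0.0
[np.float64(0.01), np.float64(0.04), np.float64(-1.33)] -0.0
[np.float64(0.01), np.float64(0.04), np.float64(-1.33)] -0.0
[np.float64(0.04), np.float64(2.06), np.float64(-0.0)] 1.01
[np.float64(0.08), np.float64(2.06), np.float64(-0.0)] 1.01
[np.float64(0.11), np.float64(2.06), np.float64(-0.0)] 1.01
[np.float64(0.15), np.float64(2.05), np.float64(-0.0)] 1.01
[np.float64(0.19), np.float64(2.05), np.float64(-0.0)] 1.01
[np.float64(0.22), np.float64(2.05), np.float64(-0.0)] 1.01
[np.float64(0.26), np.float64(2.04), np.float64(-0.0)] 1.01
[np.float64(0.28), np.float64(1.85), np.float64(-0.0)] 0.88
[np.float64(0.31), np.float64(1.84), np.float64(-0.0)] 0.88
[np.float64(0.34), np.float64(1.84), np.float64(-0.0)] 0.88
[np.float64(0.37), np.float64(1.83), np.float64(-0.0)] 0.88
[np.float64(0.4), np.float64(1.83), np.float64(-0.0)] 0.88
[np.float64(0.42), np.float64(1.82), np.float64(-0.0)] 0.88
[np.float64(0.45), np.float64(1.82), np.float64(-0.0)] 0.88
[np.float64(0.48), np.float64(1.81), np.float64(-0.0)] 0.88
```

{"method": "move_arm", "body": {
  "gripper": [0.6,0.6,0.6,0.6,0.6,0.6,0.6,0.6],
  "linear": [
    [0,0,-0.8],
    [0,0,-1.4],
    [0,0,-1.4],
    [0,0,-1.2],
    [0,0.6,-0.5],
    [0,1.2,0],
    [0.1,2,0],
    [0.1,2,0]
  ],
  "twist": [0,0,0,0,0,1,1,1]
}}

```text
clock: 16.6
position: [0.4698, 0.0635, 0.1193]
tool_rot: [-3.142, -0.0, 3.02]
force: [0.3, -0.5, 0.5]
grip_width: 0.0576
finger_force: 26.9
```

{"method": "move_arm", "body": {
  "gripper": [0.6,0.6,0.6,0.6,0.6,0.6,0.6,0.6],
  "linear": [
    [0.1,2,0],
    [0.2,2,0],
    [0.2,2,0],
    [0.2,2,0],
    [0.3,2,0],
    [0.3,2,0],
    [0.3,2,0],
    [0.3,2,0]
  ],
  "twist": [1,1,1,1,1,1,1,1]
}}

```text
clock: 17.4
position: [0.4798, 0.2247, 0.1191]
tool_rot: [-3.141, -0.0, 2.881]
force: [0.0, 0.1, 0.1]
grip_width: 0.058
finger_force: 26.9
```

Run:
```python
from h import *
vial('w8')
plan([(.480,.2995,.06,72)],[6])
```

```text
Y [257 242  27  27 666] [270.26276276 255.40840841]
W [235 225  30  29 535] [246.65607477 235.09719626]
[0.47975958 0.22838383 0.11921612] [ 1.79890429e+02 -2.95727345e-02  7.51617317e+01] 0.057772683866376615 26.87863916158676 [-2.50529989  4.99484612 -0.11951205] [ 0.23432341  0.09876655 -0.00164055] 17.45
[np.float64(0.3), np.float64(1.15), np.float64(0.99)] 0.53
[np.float64(0.31), np.float64(1.14), np.float64(0.99)] 0.53
[np.float64(0.32), np.float64(1.14), np.float64(0.99)] 0.53
[np.float64(0.33), np.float64(1.14), np.float64(0.99)] 0.53
[np.float64(0.34), np.float64(1.13), np.float64(0.99)] 0.53
[np.float64(0.35), np.float64(1.13), np.float64(0.99)] 0.53
```

{"method": "move_arm", "body": {
  "gripper": [0.6,0.6,0.6,0.6,0.6,0.6,0.6,0.6],
  "linear": [
    [0.3,1.5,0],
    [0.4,1.5,0.5],
    [0.4,1.5,0.8],
    [0.4,1.3,1.2],
    [0.3,0.8,1.2],
    [0.1,0.2,1.2],
    [0,0,1.0],
    [0,0,0]
  ],
  "twist": [1,1,1,0,0,0,0,0]
}}

```text
clock: 18.25
position: [0.4807, 0.2929, 0.0587]
tool_rot: [-3.139, -0.001, 2.829]
force: [-0.1, -0.1, -0.7]
grip_width: 0.0577
finger_force: 26.9
```

Run:
```python
from h import *
vial('w9')
d=load('w9');T=monitor.observe()
# tray rim mask corners from a fresh top view are hidden by the arm; check the tray corners in the wrist view by projection
c=np.array([.4718,.3020]);b=np.radians(71.8);y=np.array([np.cos(b),np.sin(b)]);x=np.array([np.sin(b),-np.cos(b)])
p=T['position'][:2]-c;tb=np.radians(np.degrees(T['tool_rot'][2])-90);v=p+.0085*np.array([-np.sin(tb),np.cos(tb)])
print('vial in tray x,y',v@x,v@y)
```

```text
Y [257 243  26  26 647] [269.64142195 255.36939722]
W [ 283  251   71   21 1311] [318.95347063 261.19908467]
[0.48115692 0.29314599 0.05957233] [-1.79920603e+02 -3.98844573e-02  7.20510133e+01] 0.05774224460226273 26.899028420448303 [ 0.15435249 -1.09817147 -0.04778672] [ 0.00732023  0.00368924 -0.01972727] 18.3
vial in tray x,y 0.0031543074215577976 -0.005525812717526415
```

{"method": "move_arm", "body": {
  "gripper": [0.6,0.6,0.6,0.6,0.6,0.6,0.6,0.6],
  "linear": [
    [0,0.3,0.6],
    [0,0.3,1.0],
    [0,0,1.0],
    [0,0,1.0],
    [0,0,0.8],
    [0,0,0.5],
    [0,0,0.3],
    [0,0,0.1]
  ],
  "twist": [0,0,0,0,0,0,0,0]
}}

```text
clock: 19.1
position: [0.4831, 0.2997, 0.007]
tool_rot: [-3.141, -0.0, 2.829]
force: [1.1, 0.4, -0.2]
grip_width: 0.0575
finger_force: 26.9
```

{"method": "move_arm", "body": {
  "gripper": [0.6,0.6,0.6,0.6],
  "linear": [
    [0,0,0.1],
    [0,0,0.1],
    [0,0,0],
    [0,0,0]
  ],
  "twist": [0,0,0,0]
}}

```text
clock: 19.5
position: [0.4833, 0.2998, 0.0054]
tool_rot: [3.141, 0.0, 2.829]
force: [-0.2, 0.1, -0.4]
grip_width: 0.0578
finger_force: 26.9
```

{"method": "move_arm", "body": {
  "gripper": [0.6,0.6,0.6,0.6,0.6,0.6],
  "linear": [
    [0,0,0.1],
    [0,0,0.1],
    [0,0,0.1],
    [0,0,0.1],
    [0,0,0.05],
    [0,0,0]
  ],
  "twist": [0,0,0,0,0,0]
}}

```text
clock: 20.1
position: [0.4831, 0.2997, 0.0007]
tool_rot: [-3.141, -0.0, 2.829]
force: [-0.7, -0.8, -1.4]
grip_width: 0.0579
finger_force: 26.9
```

{"method": "move_arm", "body": {
  "gripper": [0.6,0.6,0.6],
  "linear": [
    [0,0,0.1],
    [0,0,0],
    [0,0,0]
  ],
  "twist": [0,0,0]
}}

```text
clock: 20.4
position: [0.4832, 0.2998, -0.0002]
tool_rot: [-3.142, -0.0, 2.829]
force: [-0.3, -0.7, -0.5]
grip_width: 0.0577
finger_force: 26.9
```

{"method": "move_arm", "body": {
  "gripper": [0.6,0.6,0.6,0.6],
  "linear": [
    [0,0,0.05],
    [0,0,0.05],
    [0,0,0],
    [0,0,0]
  ],
  "twist": [0,0,0,0]
}}

```text
clock: 20.8
position: [0.4832, 0.2998, -0.0012]
tool_rot: [-3.142, -0.0, 2.829]
force: [0.1, 0.1, 0.2]
grip_width: 0.0579
finger_force: 26.9
```

{"method": "move_arm", "body": {
  "gripper": [0.6,0.6,0.6,0.6],
  "linear": [
    [0,0,0.05],
    [0,0,0],
    [0,0,0],
    [0,0,0]
  ],
  "twist": [0,0,0,0]
}}

```text
clock: 21.2
position: [0.4833, 0.2998, -0.0014]
tool_rot: [3.141, 0.0, 2.829]
force: [-1.2, -0.9, 4.9]
grip_width: 0.0577
finger_force: 28.3
```

Contact with the tray floor came where predicted. I'll release slowly.

{"method": "move_arm", "body": {
  "gripper": [0.69,0.7,0.72,0.75,0.78,0.8,0.8,0.8],
  "linear": [
    [0,0,0],
    [0,0,0],
    [0,0,0],
    [0,0,0],
    [0,0,0],
    [0,0,0],
    [0,0,0],
    [0,0,0]
  ],
  "twist": [0,0,0,0,0,0,0,0]
}}

```text
clock: 22.0
position: [0.4832, 0.2998, -0.0017]
tool_rot: [-3.142, -0.0, 2.829]
force: [-0.6, -0.3, 0.4]
grip_width: 0.0678
finger_force: 0.0
```

Run:
```python
from h import *
vial('w10')
```

```text
Y [257 243  27  26 638] [269.81974922 255.48432602]
W [ 253  251  101   22 1582] [314.54930468 261.81795196]
[ 0.48319935  0.29976373 -0.00170598] [-1.79997271e+02 -4.90865414e-04  7.20889620e+01] 0.06811091369257702 0.0 [ 0.36555053 -0.66817999 -0.76308957] [-0.00098193  0.05787414 -0.02278365] 22.05
```

{"method": "move_arm", "body": {
  "gripper": [0.8,0.8,0.8,0.8,0.8,0.8,0.8,0.8],
  "linear": [
    [0,0,-0.3],
    [0,0,-0.7],
    [0,0,-1.5],
    [0,0,-2.5],
    [0,0,-3.5],
    [0,0,-3.5],
    [0,0,-3.5],
    [0,0,-3.5]
  ],
  "twist": [0,0,0,0,0,0,0,0]
}}

```text
clock: 22.85
position: [0.483, 0.2996, 0.1912]
tool_rot: [3.141, 0.001, 2.829]
force: [0.3, 1.0, -0.3]
grip_width: 0.0686
finger_force: 0.0
```

{"method": "move_arm", "body": {
  "gripper": [0.8,0.8,0.8,0.8,0.8,0.8,0.8,0.8],
  "linear": [
    [1,1.5,0],
    [2,3,0],
    [2,3,0],
    [2,3,0],
    [2,3,0],
    [2,3,0],
    [1,1,0],
    [0,0,0]
  ],
  "twist": [0,0,0,0,0,0,0,0]
}}

```text
clock: 23.65
position: [0.4211, 0.505, 0.1891]
tool_rot: [3.141, -0.001, 2.832]
force: [-1.1, -0.7, 0.8]
grip_width: 0.0683
finger_force: 0.0
```

Run:
```python
from h import *
for k in ('t4','t5'):
    d=grab('top',k);im=d['img'][:,:,::-1].copy();hsv=cv2.cvtColor(im,cv2.COLOR_BGR2HSV)
    Y=((hsv[...,1]>80)&(hsv[...,0]>12)&(hsv[...,0]<40)&(hsv[...,2]>110));B=hsv[...,2]<45
    print(k)
    for n,m in(('Y',Y),('B',B)):
        m=m.astype(np.uint8);r=np.zeros_like(m);r[222:266,206:264]=1
        c,l,s,ce=cv2.connectedComponentsWithStats(m*r)
        for i in range(1,c):
            if s[i,4]>4: print(n,s[i],ce[i],onz(d,*ce[i],.011)[:2])
    m=B.astype(np.uint8);r=np.zeros_like(m);r[195:220,315:345]=1
    c,l,s,ce=cv2.connectedComponentsWithStats(m*r)
    for i in range(1,c):
        if s[i,4]>3: print('standing cap',s[i,4],onz(d,*ce[i],.101)[:2])
    a=load('top0')['img'].astype(int);df=np.abs(a-d['img']).sum(2)
    print('petri diff',df[222:248,417:443].mean(),'tray edge diff',[df[215:222,205:265].mean(),df[245:268,205:262].mean()])
d=load('t4')
C=np.array([.568,0])
s=monitor.observe();print(s['clock'],s['position'],s['force'])
```

```text
t4
B [227 237   3   4   9] [227.66666667 238.33333333] [0.48339383 0.32553335]
petri diff 3.3816568047337277 tray edge diff [np.float64(3.7666666666666666), np.float64(3.739130434782609)]
t5
B [227 237   3   4   9] [227.66666667 238.33333333] [0.48339383 0.32553335]
petri diff 3.275147928994083 tray edge diff [np.float64(3.7857142857142856), np.float64(3.818459191456903)]
23.75 [0.42325941 0.50229457 0.18894426] [ 0.24235469 -0.55997662 -0.07030401]
```

Run:
```python
from h import *
for k in('top0','t4'):
    d=load(k);v=cv2.cvtColor(d['img'],cv2.COLOR_RGB2HSV)[...,2];m=(v<90).astype(np.uint8);r=np.zeros_like(m);r[193:218,316:343]=1
    c,l,s,ce=cv2.connectedComponentsWithStats(m*r)
    print(k,[(int(s[i,4]),ce[i].round(1).tolist(),onz(d,*ce[i],.099)[:2].round(4).tolist()) for i in range(1,c) if s[i,4]>3])
```

```text
top0 [(17, [323.3, 198.8], [0.5869, 0.016]), (19, [322.7, 210.1], [0.5528, 0.0184]), (18, [334.1, 210.3], [0.5512, -0.0154])]
t4 [(17, [323.5, 198.6], [0.5873, 0.0153]), (18, [334.5, 199.2], [0.5846, -0.0175]), (19, [334.2, 210.4], [0.5509, -0.0157])]
```

All three standing vials are in their wells, and the tray and petri dish haven't moved.

```bash
python3 -c "
from h import *
print(bot.job_done())"
```

```text
the job is handed in; nothing more can be done
None
```

The tipped vial now lies level in the steel tray, the three standing vials are still in their block, the tray and petri dish are unmoved, and the job is handed in at about 24 s; I viewed 11 pictures, one over the limit of 10.

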